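# Make room in the lidded parts dish for a gimbal camera

### The arm

A 6-joint arm with a two-finger parallel gripper is mounted at the origin on the work surface. World frame = base frame: x ahead of the robot, y to its left, z up, the work surface at z = 0. Lengths are in m, angles in rad, forces in N, time in s.
With the tool pointing down it reaches from about 0.3 to 0.825 m from the base axis. Payload 5.4 kg.
Tool frame: the origin (TCP) lies midway between the tips of the shut fingers; the grasp point (between the pads) lies env.grip_point_offset behind it (env.grip_point_offset is the distance from the TCP to the grasp point, in m); z points along the fingers, y is the direction in which the jaws open and shut (so a half turn about z gives the same grasp; the last joint's range is limited). The gripper opens to 92 mm and grips with 3 to 60 N. Pads are 20 mm wide; open, the fingers measure 128 mm over their backs; the gripper's body (75 mm by 189 mm) begins 69 mm behind the grasp point.
Start: joints at [-1.55, 0.158, 1.597, -0, 1.386, -0.21], TCP at [0.132, -0.56, 0.215] pointing down, gripper open.
Joint ranges: [-2.91, 2.91], [-0.94, 2.29], [0.18, 2.7], [-1.29, 4.43], [0.17, 2.64], [-3, 3]. Speed limits (rad/s): [2.57, 2.57, 3.14, 3.14, 3.14, 3.14].

### API

Orientations are given as a unit quaternion [w, x, y, z].
In Python, from cell import env gives the robot as it stands. Calls block until the motion is done:
- env.move_ptp(position, orientation): joint-space move of the TCP to a pose.
- env.move_l(position, speed=0.15, rot=None): straight line of the TCP; rot=None keeps the orientation; speed is the mean speed in m/s.
- env.set_joints(angles): joint-space move.
- env.command_gripper(opening): finger opening in m; the grip force is fixed at half the most; returns when the fingers have stopped.
- env.wait(seconds).
- env.ik(position, orientation): joint angles nearest the present ones, or None.
- env.camera(name): name is "scene" or "top" or "wrist"; returns (picture, depth): 400x640x3 uint8, blue, green, red; 400x640 float32, m along the optical axis (not along the pixel's ray), 0 where there is no reading.
- env.camera_info(name): a dict with "fov_y" (degrees; the focal length in pixels is half the picture's height over the tangent of half this angle, whatever the lens; pixels are square), "cx", "cy" (the principal point, pixels), "k1" (the pictures are not rectified: a ray, as slopes to the right and down, at radius r is drawn at 1 + k1 r^2 times it, then the intrinsics apply), "extrinsics" (4x4, takes a point from world to camera coordinates); the wrist camera has in their place "T_tool_cam" (4x4, takes a point from camera to tool coordinates, whose origin is the TCP and whose axes are the flange's). Camera axes: x right, y up, looking along -z (the intrinsics and any distortion apply to the point x, -y, -z); pixel columns grow to the right and rows downward; lengths in m; the calibration is good to about 2 mm. A picture is of the moment at which its call begins: read the wrist's pose just before it. camera_info takes no time and is no camera call.
A pose or a line that the arm cannot do raises env.MotionError and nothing moves.
- env.finish_job(): hands the job in, once; it reports no verdict.
Readings, each from a call of its own:
- env.read_time_s(): time.
- env.read_joints(): joint angles.
- env.read_joint_velocities(): joint speeds.
- env.read_joint_efforts(): joint torques, N m.
- env.read_tool_pos(): TCP position.
- env.read_tcp_rot(): TCP orientation.
- env.read_contact_force(): force on the tool from outside, world axes, zero at the start.
- env.read_wrist_torque(): the same for the moment, N m.
- env.read_width(): finger opening in m.
Only numpy, scipy, OpenCV 4.12 (cv2) and the standard library are available. Lean on these libraries where they do the work, as an engineer would, in place of code of your own. Each camera call takes 0.05 s, during which the arm holds its last target.

### The job

Make room in the lidded parts dish for the gimbal camera. With its loose lid still on, tilt the dish down towards its tabbed end until all three barrels have rolled together there, set it flat on the mat again with the lid still on, then lift the lid off and lay it on the mat beside the dish, handle up. Finally stand the camera upright on the dish's floor in the emptied end, and leave the battery, screwdriver and drone where they are.

Things in the scene. Friction and masses are not known exactly. Their poses are not given: they have to be found in the camera images.
- dish: Open-topped black antistatic plastic parts dish, 200 long (x) x 66 wide (y) x 38 high (z), walls and floor 3 thick, about 0.3 kg (varies). Origin: centre of its underside. x points along its length towards the end with the tab, z up. It lies loose on the mat, whose top is 2 above the table. Grip it low across its width.
- dish_tab (a point): Top of the flat tab, 36 wide, 5 thick, that juts 19 out from one end of the dish just below the rim (110 from the dish's centre along its x, 38 above its underside). It marks the end where the barrels are to be gathered.
- dish_seat (a point): Point in the dish, centred, 32 above its underside: where the lid's origin is when the lid is fully on. The lid's plate then lies on the rim and is 1 narrower than the dish on each side.
- lid: Loose clear plastic lid, 198 x 64 plate, 3 thick, with four downward lips 6 deep (outside 188 x 54) that fit inside the dish with 3 of play all round; 80 g. Origin: centre of the underside of the lips (the plate's underside is 6 above, its top 9 above). x along its length, z up. It lies on the dish by its weight alone. Laid on the mat it stands on its lips.
- lid_handle (a point): Middle of the lid's grey bar handle, 46 long (lid x) x 14 thick (lid y), rising from 9 to 35 above the lid's origin; this point is 22 above it. The strip of mat straight ahead of the robot, between it and the dish (390 to 470 mm from its base), is clear to lay the lid on, lengthwise across the robot's front.
- barrel0: One of three alike ten-sided aluminium hinge barrels, 24 across the flats, 56 long, 40 g, lying loose across the dish (seen through the lid). Origin: its centre; y is its long axis, along the dish's y. On a level floor it rests on a flat; it rolls over its flats once the dish is tilted about 18 degrees (0.31 rad) or more, so 26 to 30 degrees sends it to the low end within a second. It stays where it is when the dish is level again.
- barrel1: Second barrel, as barrel0.
- barrel2: Third barrel, as barrel0. Side by side against the tabbed end the three take up the last 75 of the dish's length inside.
- camera: Gimbal camera: grey block 62 long (x) x 40 wide (y) x 34 high, lens on its +x face, with an aluminium mounting fin on top; 150 g, standing loose on the mat. Origin: centre of its underside, z up. Either way round will do in the dish.
- camera_fin (a point): Middle of the camera's fin, 36 long (camera x) x 12 thick (camera y), rising from 33 to 63 above the camera's underside; this point is 48 above the underside. Grip it across its thickness.
- battery: Bystander: grey drone battery, 110 x 60 x 39, origin at the centre of its underside. Leave it alone.
- screwdriver: Bystander: screwdriver with yellow handle, 180 long, lying on the mat beyond the camera and battery. Leave it alone.
- drone: Bystander: folded grey drone standing on the mat at the far left, about 200 x 132 x 65 high, origin at the centre of its underside, x along its length. Leave it alone.
There are look-alikes about, which are no part of the job. Leave any pink or turquoise look-alike of the camera alone.

How it is judged:
By the outcome, as a careful person would: the job done as asked, in the order asked, and still so for the second after the job is handed in, with the robot touching nothing.
It also fails if it takes over 72 s, if anything falls off the work surface, if the arm or the gripper's body presses on something with over 40 N, if the wrist force passes 120 N, or if a joint passes its speed limit or range.

## Working session

There is one attempt and no reset: what is moved stays moved. The work goes in short steps, each a Python script; the robot and the scene stay as the last script left them, time stands still between calls to the robot, and variables do not carry over. Pictures are saved under pics/ and viewed, and the job is handed in when it is done.

```bash
ls -la; mkdir -p pics; python3 - <<'E'
from cell import env
import cv2,numpy as np
print(env.read_time_s(),env.read_tool_pos(),env.read_tcp_rot(),env.grip_point_offset,env.read_width())
for n in ("scene","top","wrist"):
    im,d=env.camera(n); cv2.imwrite(f"pics/{n}0.png",im); np.save(f"pics/{n}0.npy",d)
    i=env.camera_info(n); print(n,i)
E
```

```text
total 12
drwxr-xr-x  3 agent agent 4096 Dec  7 05:58 .
drwxr-xr-x 23 root  root  4096 Dec  7 05:58 ..
drwxr-xr-x  2 agent agent 4096 Dec  7 05:58 pics
0.0 [ 0.13148869 -0.55914308  0.21363402] [-9.08494491e-04  9.93350996e-01  1.15121534e-01  7.54348459e-05] 0.0187 0.09181203660051157
scene {'fov_y': 45.26214318205447, 'cx': 314.6163885427132, 'cy': 202.65387155808725, 'k1': -0.08450836080378134, 'extrinsics': array([[-0.1461383 ,  0.98922612, -0.00867674,  0.10005629],
       [-0.68244143, -0.09445953,  0.72481107,  0.3502722 ],
       [ 0.71618244,  0.11184402,  0.68889304, -1.90896378],
       [ 0.        ,  0.        ,  0.        ,  1.        ]])}
top {'fov_y': 55.45496062288149, 'cx': 323.64912153077887, 'cy': 198.38018600072718, 'k1': 0.014197852215896171, 'extrinsics': array([[-0.02398562, -0.99940163, -0.02492127,  0.03765195],
       [ 0.99493851, -0.02629691,  0.09698369, -0.60673584],
       [-0.09758101, -0.02246891,  0.99497392, -0.96294169],
       [ 0.        ,  0.        ,  0.        ,  1.        ]])}
wrist {'fov_y': 67.76198554501426, 'cx': 313.79593763155424, 'cy': 198.53204763451103, 'k1': -0.03392213224610369, 'T_tool_cam': array([[ 1.86481893e-04,  9.56093645e-01,  2.93061268e-01,
         8.45141936e-02],
       [ 9.99999885e-01, -3.07980474e-04,  3.68442759e-04,
         7.05620296e-05],
       [ 4.42522928e-04,  2.93061165e-01, -9.56093593e-01,
        -1.69575627e-01],
       [ 0.00000000e+00,  0.00000000e+00,  0.00000000e+00,
         1.00000000e+00]])}
```

View pics/top0.png

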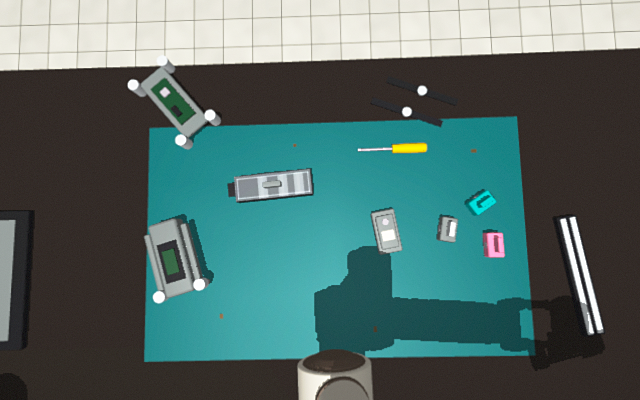

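View pics/scene0.png

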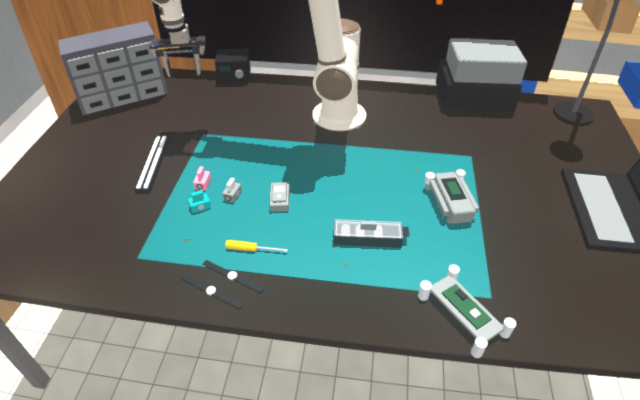

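The top view shows the dish at about (272,185) with its tab to the left (+y). The grey camera is at (448,228), the battery at (386,230), and the pink and turquoise decoys to the right. I'll zoom in next.

```bash
cat > h.py <<'E'
import numpy as np,cv2
from cell import env
from scipy.spatial.transform import Rotation as R
def K(i):
    f=200/np.tan(np.radians(i['fov_y']/2)); return np.array([[f,0,i['cx']],[0,f,i['cy']],[0,0,1]])
F=np.diag([1,-1,-1.])
def rays(n,uv,pose=None):
    i=env.camera_info(n); uv=np.asarray(uv,float).reshape(-1,1,2)
    p=cv2.undistortPoints(uv,K(i),np.array([i['k1'],0,0,0.]))[:,0]
    d=np.c_[p,np.ones(len(p))]@F   # camera axes
    if n=='wrist':
        T=tool(pose)@i['T_tool_cam']
    else: T=np.linalg.inv(i['extrinsics'])
    return T[:3,3],d@T[:3,:3].T
def tool(pose=None):
    p,q=pose if pose else (env.read_tool_pos(),env.read_tcp_rot())
    T=np.eye(4);T[:3,3]=p;T[:3,:3]=R.from_quat(np.r_[q[1:],q[0]]).as_matrix();return T
def atz(n,uv,z,pose=None):
    o,d=rays(n,uv,pose); z=np.broadcast_to(z,len(d)); return o+d*((z-o[2])/d[:,2])[:,None]
def atdepth(n,uv,dep,pose=None):
    o,d=rays(n,uv,pose); return o+d*np.asarray(dep)[:,None]
def cloud(n,dep,pose=None):
    v,u=np.nonzero(dep>0); return np.c_[u,v],atdepth(n,np.c_[u,v],dep[v,u],pose)
def quat(m): q=R.from_matrix(m).as_quat(); return np.r_[q[3],q[:3]]
E
python3 - <<'E'
from h import *
im=cv2.imread('pics/top0.png')
a=cv2.resize(im[155:215,215:335],None,fx=6,fy=6,interpolation=cv2.INTER_CUBIC)
b=cv2.resize(im[195:265,420:520],None,fx=6,fy=6,interpolation=cv2.INTER_CUBIC)[:, :]
cv2.imwrite('pics/a.png',a);cv2.imwrite('pics/b.png',b)
d=np.load('pics/top0.npy')
uv,P=cloud('top',d)
H=np.full(d.shape,np.nan);H[uv[:,1],uv[:,0]]=P[:,2]
np.set_printoptions(linewidth=250,precision=0,suppress=True)
print(H[165:207:3,222:322:4]*1000)
print(H[212:246:2,434:464:2]*1000)
E
```

```text
[[ 6.  2.  3.  3.  1.  3.  2.  0.  2. -1.  4. nan  4.  1.  4.  6.  1.  3.  4. -1. -0.  6.  2.  4.  6.]
 [ 2.  3.  1.  0.  2.  4.  2.  2.  1.  4.  2.  2.  6.  1.  2.  4.  0.  7.  5.  7.  2.  4.  4.  0.  5.]
 [-1.  3.  2.  2. -0.  2.  1.  2.  3.  3.  3.  2.  4.  1.  3.  1. 47. 43. 43. 43. 45. 42. 36.  3.  3.]
 [ 5.  1.  2.  3.  4.  1.  4.  2.  7. 42. 45. 41. 48. 44. 47. 42. 46. 44. 43. 42. 46. 46. 40.  3.  4.]
 [ 0.  1.  3. 44. 46. 40. 42. 42. 46. 43. 42. 45. 43. 44. 43. 46. 43. 42. 47. 43. 44. 44. 43.  6.  2.]
 [ 1. -0.  2. 44. 44. 47. 41. 43. 47. 46. 45. 45. 46. 43. 65. 45. 42. 43. 43. 43. 43. 47. 46.  5.  6.]
 [-4.  4. 39. 39. 44. 42. 45. 44. 43. nan 68. 72. 70. 70. 70. 42. 46. 41. 44. 43. 43. 47. 47.  5.  2.]
 [ 2.  2. 40. 40. 44. 45. 44. 44. 43. 41. 41. 68. 70. 63. 61. 44. 41. 43. 44. 46. 47. 43. 45.  3.  1.]
 [ 4.  9. 37. 42. 44. 44. 45. 42. 42. 47. 44. 43. 45. 43. 42. 43. 45. 42. 44. 44. 41. nan 44. -3.  2.]
 [ 2.  3. 39. 40. 43. 40. 43. 42. 43. 43. 41. 45. 45. 45. 44. 43. 41. 43. 42. 41. 44. 46. 44.  2.  1.]
 [ 3.  2. 42. 39. 43. 42. 45. 46. 43. 45. 45. 46. 46. 43. 40. 42. 44. 
[... 714 characters left out ...]
.  3.]
 [ 3.  2.  7. 24. 36. 35. 36. 49. 64. 66. 65. 37.  2.  3.  2.]
 [ 5.  5. 14. 32. 38. 38. 36. 53. 63. 70. 65. 36.  4.  1.  4.]
 [ 4.  2. 20. 32. 38. 38. 41. 57. 63. 64. 68.  3.  5.  3.  2.]
 [ 1.  3. 17. 35. 38. 40. 39. 57. 68. 65. 39.  3.  2.  5.  0.]
 [ 3.  4. 19. 36. 39. 37. 43. 58. 68. 63. 35.  0.  5.  1.  5.]
 [ 6.  4. 25. 35. 37. 32. 46. 61. 67. 69. 37.  4.  2.  5.  1.]
 [ 0.  8. 25. 37. 40. 37. 43. 46. 60. 66. 39.  2.  6.  1.  6.]
 [ 5. 10. 27. 35. 38. 37. 38. 35. 34. 36. 38.  5.  2.  2.  7.]
 [ 4.  4. 15. 32. 36. 39. 36. 35. 36. 40. 37.  3.  4.  3.  4.]
 [ 4.  6.  5.  2.  3.  6.  4.  4.  7. 33.  4.  4.  4.  4. -0.]
 [ 2.  3.  6.  3.  2.  3.  0.  4.  4.  5.  1.  2.  2.  5.  4.]]
```

View pics/a.png

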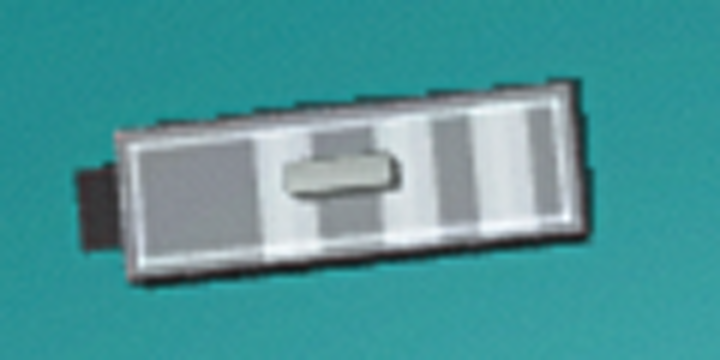

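View pics/b.png

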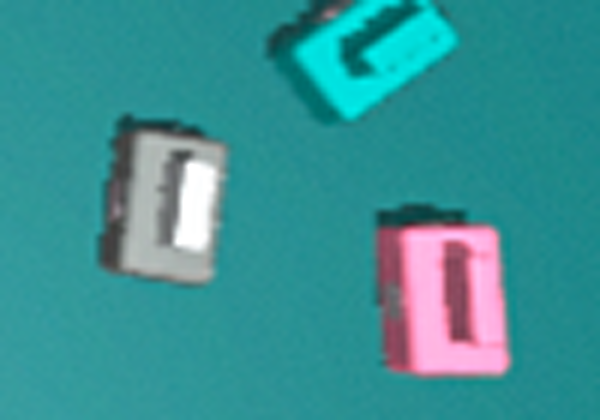

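The zoom shows three light barrels under the lid and a dark tab at the left. The camera's fin is white at about (453,228). Next I'll fit poses to the depth data.

```bash
python3 - <<'E'
from h import *
np.set_printoptions(precision=4,suppress=True)
d=np.load('pics/top0.npy')
uv,P=cloud('top',d)
def box(u0,u1,v0,v1,z0,z1,name):
    m=(uv[:,0]>u0)&(uv[:,0]<u1)&(uv[:,1]>v0)&(uv[:,1]<v1)&(P[:,2]>z0)&(P[:,2]<z1)
    p=P[m]; z=np.median(p[:,2])
    q=atz('top',uv[m],z)   # denoise: rays at median height
    r=cv2.minAreaRect((q[:,:2]*1000).astype(np.float32)); print(name,m.sum(),'z',z,'mean',q[:,:2].mean(0),r)
box(215,335,155,215,.041,.053,'lid')
box(250,300,165,200,.058,.08,'handle')
box(222,236,175,200,.03,.05,'tab')
box(430,466,205,250,.03,.042,'cam')
box(430,466,205,250,.06,.08,'fin')
box(366,405,200,260,.03,.06,'batt')
box(466,520,180,270,.03,.05,'decoys')
m=(P[:,2]>0.02)&(P[:,1]>0.25)&(P[:,1]<0.55)&(P[:,0]>.2)&(P[:,0]<.72); print('drone',P[m].min(0),P[m].max(0))
# mat level
m=(uv[:,0]>330)&(uv[:,0]<370)&(uv[:,1]>160)&(uv[:,1]<230);print(np.median(P[m][:,2]))
# tab pixel & far end mid
print(atz('top',[[228,189],[236,188],[313,181]],[.038,.043,.043]))
E
```

```text
lid 1702 z 0.043904148540774346 mean [0.6447 0.1542] ((644.0382690429688, 162.25079345703125), (65.7906723022461, 217.26165771484375), 4.512316703796387)
handle 112 z 0.0693455577946292 mean [0.6443 0.1528] ((644.5438842773438, 153.2823028564453), (15.442188262939453, 46.09300994873047), 3.239377737045288)
tab 124 z 0.04006077083774534 mean [0.6386 0.2606] ((643.7833862304688, 261.3611145019531), (18.329322814941406, 49.94300842285156), 89.91509246826172)
cam 277 z 0.036874335645114886 mean [ 0.5205 -0.2893] ((520.7670288085938, -291.8866271972656), (40.283870697021484, 62.897274017333984), 79.1826171875)
fin 80 z 0.06582411212657463 mean [ 0.5197 -0.2921] ((519.9429321289062, -292.06488037109375), (12.97382640838623, 35.74723815917969), 79.73695373535156)
batt 962 z 0.04061143647099508 mean [ 0.5179 -0.1351] ((517.9898071289062, -134.59869384765625), (108.31429290771484, 59.60065841674805), 9.635881423950195)
decoys 608 z 0.03721129287463654 mean [ 0.5345 -0.3904] ((529.9965209960938, -399.4194030761719), (169.49679565429688, 70.25960540771484), 17.8267822265625)
drone [0.3573 0.2507 0.0229] [0.6682 0.4797 0.0743]
0.003159224081246803
[[0.6379 0.2711 0.038 ]
 [0.6393 0.2488 0.043 ]
 [0.6521 0.0485 0.043 ]]
```

The measurements match the given sizes:

| Item | Centre (m) | Direction | Size check |
|---|---|---|---|
| Dish | (0.644, 0.153) | x axis at yaw ≈ 93.7° | lid top 0.043, handle top 0.069 |
| Camera | (0.520, −0.292) | long axis at −10.5° | 63 x 40 |

Before moving, I'll check IK for the whole plan.

```bash
cat >> h.py <<'E'
DY=np.radians(93.7)
def tq(yaw,s=1,tilt=0,dyaw=None):
    """tool down, jaw axis perpendicular to heading yaw; tool x = s*heading. tilt: heading end goes down"""
    h=np.array([np.cos(yaw),np.sin(yaw),0]); z=np.array([0,0,-1.]); x=s*h; y=np.cross(z,x)
    m=np.c_[x,y,z]
    ax=np.array([-np.sin(yaw),np.cos(yaw),0])  # heading's left: +rot lowers heading end
    return quat(R.from_rotvec(ax*tilt).as_matrix()@m)
def tcp_for(g,q):
    "TCP position with grasp point at g"
    z=R.from_quat(np.r_[q[1:],q[0]]).as_matrix()[:,2]; return np.asarray(g)+z*env.grip_point_offset
E
python3 - <<'E'
from h import *
np.set_printoptions(precision=2,suppress=True)
D=[.6444,.1535]
for s in (1,-1):
    for nm,g,q in [('dish',[*D,.0245],tq(DY,s)),('up',[*D,.13],tq(DY,s)),('tilt15',[*D,.13],tq(DY,s,.26)),('tilt',[*D,.13],tq(DY,s,.49)),('lid',[.43,.03,.0647],tq(np.pi/2,s)),('lidup',[.43,.03,.14],tq(np.pi/2,s)),('fin',[.520,-.292,.06],tq(np.radians(-10.5),s)),('finup',[.520,-.292,.16],tq(np.radians(-10.5),s)),('drop',[.647,.11,.06],tq(DY,s)),('drophi',[.647,.11,.16],tq(DY,s))]:
        print(s,nm,env.ik(tcp_for(g,q),q))
E
```

```text
1 dish [ 0.05  0.6   1.47 -0.    1.08 -0.01]
1 up [ 0.05  0.47  1.42 -0.    1.25 -0.01]
1 tilt15 [ 0.17  0.52  1.37 -0.27  1.29  0.19]
1 tilt [ 0.26  0.6   1.31 -0.49  1.36  0.34]
1 lid [-0.21 -0.    2.13 -0.    1.01 -0.21]
1 lidup [-0.21 -0.13  2.08 -0.    1.19 -0.21]
1 fin [-0.71  0.4   1.67 -0.    1.07  1.04]
1 finup [-0.71  0.28  1.61 -0.    1.26  1.04]
1 drop [-0.02  0.54  1.48 -0.    1.13 -0.08]
1 drophi [-0.02  0.42  1.42 -0.    1.3  -0.08]
-1 dish None
-1 up None
-1 tilt15 [ 0.17  0.52  1.37 -0.27  1.29 -2.96]
-1 tilt [ 0.26  0.6   1.31 -0.49  1.36 -2.81]
-1 lid [-0.21 -0.    2.13 -0.    1.01  2.93]
-1 lidup [-0.21 -0.13  2.08 -0.    1.19  2.93]
-1 fin [-0.71  0.4   1.67 -0.    1.07 -2.1 ]
-1 finup [-0.71  0.28  1.61 -0.    1.26 -2.1 ]
-1 drop None
-1 drophi None
```

```bash
python3 - <<'E'
from h import *
np.set_printoptions(precision=4,suppress=True)
D=[.6444,.1535]; q=tq(DY)
env.move_ptp(tcp_for([*D,.15],q),q); print(env.read_time_s())
p=(env.read_tool_pos(),env.read_tcp_rot())
im,d=env.camera('wrist'); cv2.imwrite('pics/w1.png',im); np.save('pics/w1.npy',d)
np.save('pics/w1p.npy',np.r_[p[0],p[1]])
uv,P=cloud('wrist',d,p)
m=(P[:,2]>.06)&(P[:,2]<.08)&(abs(P[:,0]-.644)<.05)&(abs(P[:,1]-.153)<.05)
print('handle',np.median(P[m][:,2]),cv2.minAreaRect((P[m][:,:2]*1000).astype(np.float32)))
print(p)
E
```

```text
3.2417
handle 0.06820662661693389 ((647.6879272460938, 154.9971923828125), (13.583770751953125, 45.95392608642578), 3.9841082096099854)
(array([0.6447, 0.1526, 0.1314]), array([0.0002, 0.6844, 0.7291, 0.    ]))
```

View pics/w1.png

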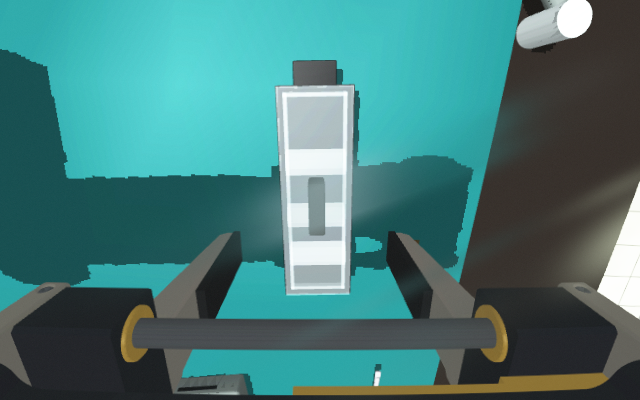

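The wrist view shows the dish between the jaws, with its tab at (315,72) and the handle at (316,206), which puts the handle at (0.6477, 0.155). The yaw of 94° agrees with the top view. Next I'll grip low, lift while tilting, and hold.

```bash
sed -i 's/^DY=.*/DY=np.radians(94.0)/' h.py; python3 - <<'E'
from h import *
np.set_printoptions(precision=4,suppress=True)
D=[.6468,.1548]; q=tq(DY)
env.move_l(tcp_for([*D,.0245],q),speed=.1,rot=q); print(env.read_tool_pos(),env.read_contact_force())
print(env.command_gripper(.06),env.read_width(),env.read_contact_force(),env.read_time_s())
env.move_l(tcp_for([*D,.045],q),speed=.05)
print(env.read_contact_force(),env.read_width())
im,d=env.camera('wrist'); cv2.imwrite('pics/w2.png',im)
qt=tq(DY,1,.49)
env.move_l(tcp_for([*D,.15],qt),speed=.045,rot=qt)
env.wait(1.0); print(env.read_time_s(),env.read_contact_force(),env.read_wrist_torque(),env.read_width(),env.read_tool_pos())
im,d=env.camera('wrist'); cv2.imwrite('pics/w3.png',im)
im2,d=env.camera('top'); cv2.imwrite('pics/t3.png',cv2.resize(im2[130:240,180:360],None,fx=4,fy=4))
E
```

```text
[0.6475 0.1549 0.0068] [0.2708 0.8707 0.178 ]
False 0.06593106469135956 [-1.0721 -0.3008  2.4236] 5.2083
[-0.2581  0.3134 -4.4227] 0.06560922070983595
9.3583 [-0.2552 -0.6266 -4.8455] [ 0.4657 -0.1159 -0.0161] 0.06569147390718066 [0.6474 0.146  0.1335]
```

View pics/w2.png

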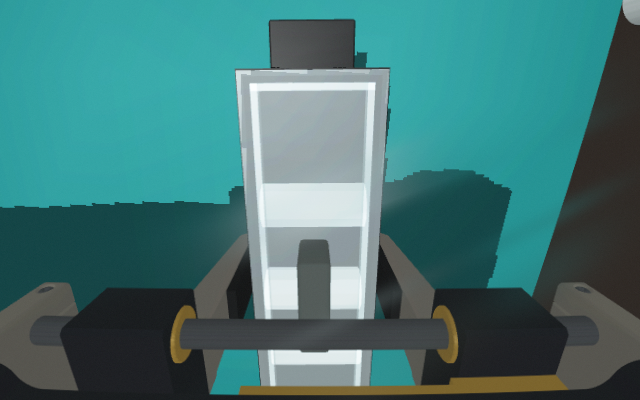

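View pics/w3.png

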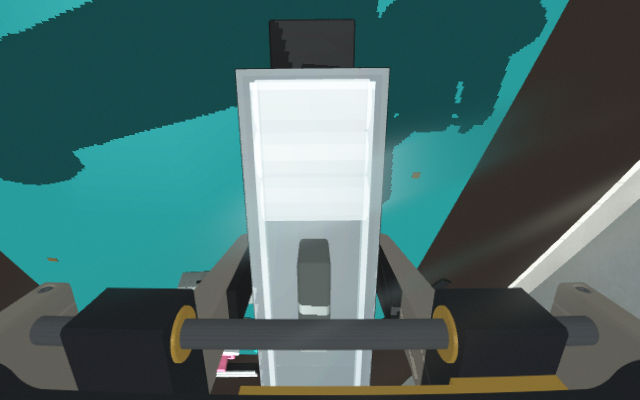

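View pics/t3.png

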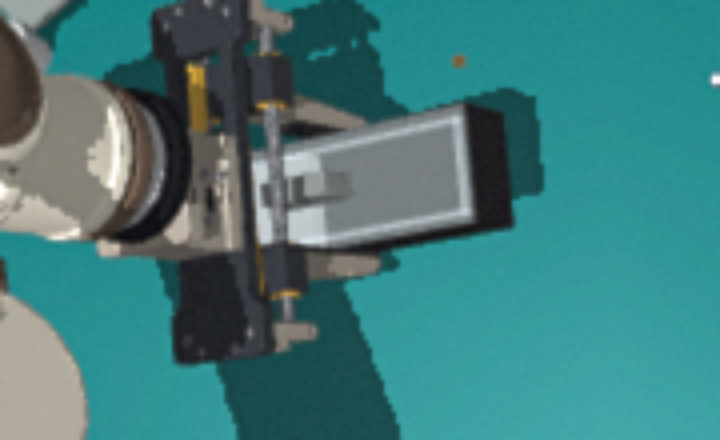

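The wrist view shows one unbroken light area from (250,80) to (375,220): all three barrels are at the tabbed end. The lid is still on, and the dish hasn't slipped in the grip. Now I'll level it, set it down and release.

```bash
python3 - <<'E'
from h import *
np.set_printoptions(precision=4,suppress=True)
D=[.6468,.1548]; q=tq(DY)
env.move_l(tcp_for([*D,.045],q),speed=.045,rot=q)
env.move_l(tcp_for([*D,.0285],q),speed=.04)
for z in (.0265,.0255,.0248,.0243):
    f=env.read_contact_force()[2]; print(z,f,env.read_tool_pos()[2])
    if f>-2: break
    env.move_l(tcp_for([*D,z],q),speed=.01)
print(env.read_contact_force(),env.read_tool_pos())
env.command_gripper(.091); print(env.read_width())
env.move_l(tcp_for([*D,.16],q),speed=.12)
p=(env.read_tool_pos(),env.read_tcp_rot())
im,d=env.camera('wrist'); cv2.imwrite('pics/w4.png',im)
uv,P=cloud('wrist',d,p)
m=(P[:,2]>.06)&(P[:,2]<.08)&(abs(P[:,0]-.644)<.05)&(abs(P[:,1]-.153)<.05)
print('handle',np.median(P[m][:,2]),cv2.minAreaRect((P[m][:,:2]*1000).astype(np.float32)),env.read_time_s())
m=(P[:,2]>.036)&(P[:,2]<.05)&(abs(P[:,0]-.644)<.05)&(abs(P[:,1]-.153)<.15)
A=np.c_[P[m][:,:2]-[.647,.155],np.ones(m.sum())]; print('lid plane',np.linalg.lstsq(A,P[m][:,2],rcond=None)[0])
E
```

```text
0.0265 -4.074372415346218 0.009483491177975187
0.0255 -5.072393397302848 0.007841207778330226
0.0248 -4.991739215160412 0.006714574133439392
0.0243 -4.129695053588081 0.006089768183557127
[-1.3554 -0.5125 -0.5271] [0.6469 0.1548 0.006 ]
0.09086204677310172
handle 0.06830325528423142 ((647.8785400390625, 155.87757873535156), (13.24040699005127, 45.27684783935547), 3.7561566829681396) 15.5417
lid plane [ 0.0005 -0.0066  0.0422]
```

View pics/w4.png

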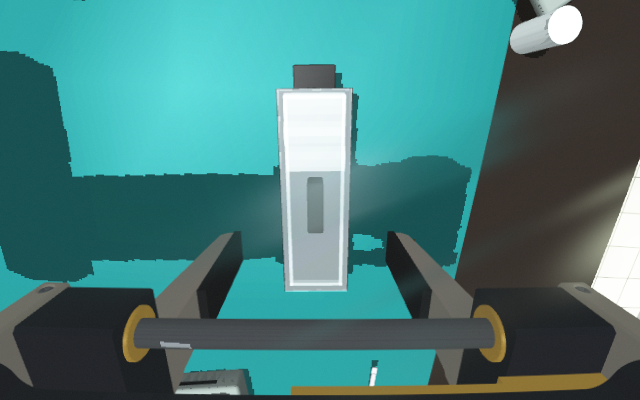

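The dish is flat with the lid seated. The barrels are at the tabbed end, filling (283–347, 93–170), and the rest is empty. Next I'll take off the lid.

```bash
python3 - <<'E'
from h import *
np.set_printoptions(precision=4,suppress=True)
H=[.6475,.1557]; q=tq(DY); o=.0125  # TCP height above lid origin
env.command_gripper(.045)
env.move_l([*H,.034+o],speed=.1,rot=q); print(env.read_tool_pos(),env.read_contact_force())
env.command_gripper(0.005); print('w',env.read_width())
env.move_l([*H,.085],speed=.06); print(env.read_width(),env.read_contact_force())
env.move_l([*H,.12],speed=.1)
p=(env.read_tool_pos(),env.read_tcp_rot())
im,d=env.camera('wrist'); cv2.imwrite('pics/w5.png',im)
q2=tq(np.pi/2)
env.move_ptp([.43,.03,.09],q2)
env.move_l([.43,.03,.03],speed=.08)
f0=env.read_contact_force()[2]
for z in (.018,.016,.015,.014):
    env.move_l([.43,.03,z],speed=.02)
    f=env.read_contact_force()[2]; print(z,f-f0,env.read_tool_pos())
    if f-f0>.6: break
print(env.read_time_s())
im,d=env.camera('scene'); cv2.imwrite('pics/s5.png',cv2.resize(im[120:280,200:500],None,fx=2.5,fy=2.5))
E
```

```text
[0.6483 0.1558 0.0475] [-0.5539 -0.5562  0.4196]
w 0.01400453777718532
0.013415982746286182 [-0.4863 -0.1442 -0.859 ]
0.018 -0.5998889389900993 [0.43  0.03  0.018]
0.016 -1.5001470092146865 [0.4299 0.03   0.0159]
0.015 -0.4450356114974895 [0.4299 0.03   0.0149]
0.014 6.4288510754151735 [0.4302 0.03   0.0146]
22.75
```

View pics/w5.png

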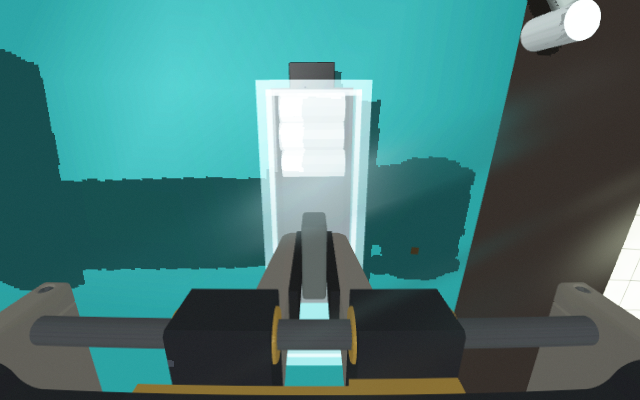

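View pics/s5.png

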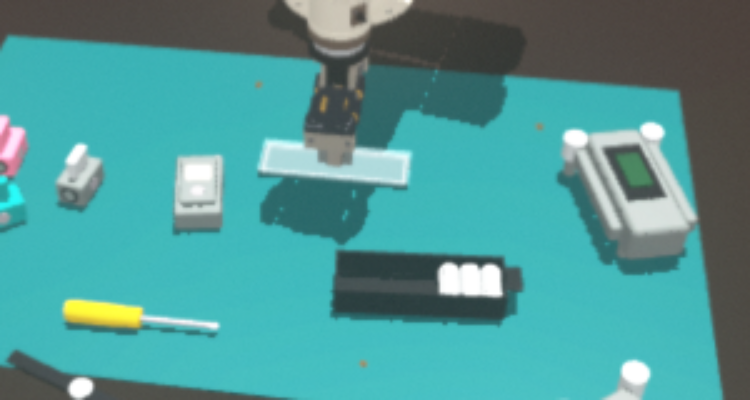

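The lid is in contact with the mat in front of the robot. The open dish behind it has three barrels side by side at the tabbed end. I'll release the lid, then look at the camera from above.

```bash
python3 - <<'E'
from h import *
np.set_printoptions(precision=4,suppress=True)
env.command_gripper(.04)
env.move_l([.43,.03,.12],speed=.12)
q=tq(np.radians(-10.5))
env.move_ptp([.520,-.292,.145],q)
p=(env.read_tool_pos(),env.read_tcp_rot()); print(p,env.read_time_s())
im,d=env.camera('wrist'); cv2.imwrite('pics/w6.png',im)
uv,P=cloud('wrist',d,p)
n=(abs(P[:,0]-.52)<.05)&(abs(P[:,1]+.292)<.05)
for a,b in ((.056,.075),(.031,.042)):
    m=n&(P[:,2]>a)&(P[:,2]<b)
    print(m.sum(),np.median(P[m][:,2]),cv2.minAreaRect((P[m][:,:2]*1000).astype(np.float32)))
im,d=env.camera('top'); cv2.imwrite('pics/t6.png',im); np.save('pics/t6.npy',d)
cv2.imwrite('pics/t6z.png',cv2.resize(im[150:290,215:355],None,fx=4,fy=4,interpolation=cv2.INTER_CUBIC))
uv,P=cloud('top',d)
# dish: rim points
m=(P[:,2]>.034)&(P[:,2]<.046)&(abs(P[:,0]-.645)<.06)&(abs(P[:,1]-.155)<.105)
q=atz('top',uv[m],.04); print('dish',cv2.minAreaRect((q[:,:2]*1000).astype(np.float32)))
m=(P[:,2]>.02)&(P[:,2]<.031)&(abs(P[:,0]-.645)<.03)&(abs(P[:,1]-.155)<.105)
print('barrels y',P[m][:,1].min(),P[m][:,1].max(),m.sum())
m=(P[:,2]>.006)&(P[:,2]<.02)&(abs(P[:,0]-.43)<.05)&(abs(P[:,1]-.03)<.12)
print('lid',np.median(P[m][:,2]),cv2.minAreaRect((P[m][:,:2]*1000).astype(np.float32)))
E
```

```text
(array([ 0.5198, -0.291 ,  0.1444]), array([-0.0005,  0.9959, -0.0907, -0.0005])) 25.6583
529 0.06418330135198955 ((523.5302734375, -292.5609130859375), (11.540328979492188, 35.26994323730469), 79.96195220947266)
1858 0.035210821150838456 ((523.7958374023438, -292.87164306640625), (39.88778305053711, 62.05112075805664), 79.89990997314453)
dish ((644.5802612304688, 157.4462432861328), (67.1202621459961, 207.82061767578125), 4.516307353973389)
barrels y 0.052278486397214496 0.2525272120684915 521
lid 0.01189974827969631 ((428.7414245605469, 29.133201599121094), (98.38571166992188, 238.1685333251953), 1.9123449325561523)
```

View pics/w6.png

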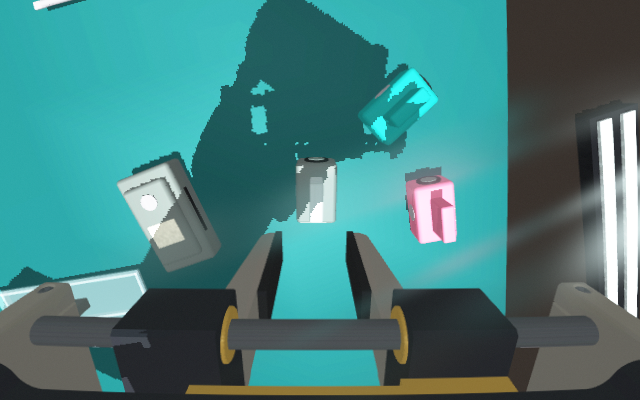

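View pics/t6z.png

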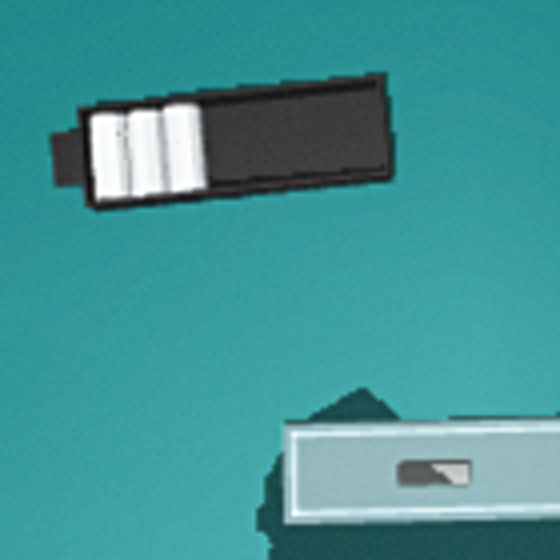

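The wrist view shows the grey camera at (317,190), between the battery on the left and the pink decoy on the right. Its fin is at (0.5235, −0.2926), yaw −10.1°. The top view shows the dish's right part empty and the lid on the mat, handle up. When I gripped the dish and lid, their centres matched the wrist readings rather than the top camera's, which read about 3 mm low in x, so I'll use the wrist values.

```bash
python3 - <<'E'
from h import *
np.set_printoptions(precision=4,suppress=True)
q=tq(np.radians(-10.1)); C=[.5232,-.2926]
env.move_l([*C,.042],speed=.08,rot=q); print(env.read_tool_pos(),env.read_contact_force())
env.command_gripper(.004); print('w',env.read_width())
env.move_l([*C,.16],speed=.1); print(env.read_width(),env.read_contact_force())
h=np.array([np.cos(DY),np.sin(DY)]); T=np.array([.6469,.155])-.039*h; qd=tq(DY)
env.move_ptp([*T,.13],qd)
print(env.read_tool_pos(),env.read_time_s())
im,d=env.camera('wrist'); cv2.imwrite('pics/w7.png',im)
im,d=env.camera('scene'); cv2.imwrite('pics/s7.png',cv2.resize(im[120:280,200:500],None,fx=2.5,fy=2.5))
E
```

```text
[ 0.5236 -0.293   0.0427] [ 1.5684  0.0468 -0.0022]
w 0.011842836422647067
0.011829282746995172 [ 0.3701  0.3046 -2.2833]
[0.6498 0.115  0.13  ] 30.65
```

View pics/w7.png

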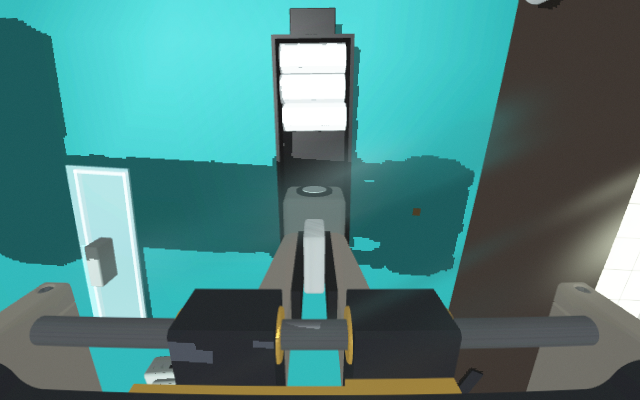

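View pics/s7.png

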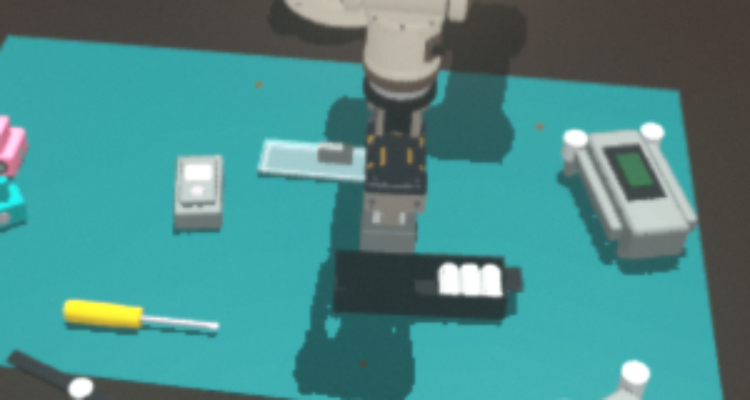

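The camera hangs level over the empty end at (315,215) in the wrist view, aligned with the dish and well clear of the barrels. I'll lower it.

```bash
python3 - <<'E'
from h import *
np.set_printoptions(precision=4,suppress=True)
h=np.array([np.cos(DY),np.sin(DY)]); T=np.array([.6469,.155])-.039*h
env.move_l([*T,.055],speed=.06)
env.wait(.2); f0=env.read_contact_force()[2]
for z in (.049,.047,.046,.0452,.0445):
    env.move_l([*T,z],speed=.015)
    f=env.read_contact_force(); print(z,f[2]-f0,f,env.read_tool_pos())
    if f[2]-f0>1.2: break
env.command_gripper(.032); print(env.read_width())
env.move_l([*T,.15],speed=.1)
p=(env.read_tool_pos(),env.read_tcp_rot())
im,d=env.camera('wrist'); cv2.imwrite('pics/w8.png',im)
env.move_ptp([.40,-.30,.25],tq(np.radians(-10)))
im,d=env.camera('top'); cv2.imwrite('pics/t8.png',im)
cv2.imwrite('pics/t8z.png',cv2.resize(im[150:290,215:415],None,fx=4,fy=4,interpolation=cv2.INTER_CUBIC))
uv,P=cloud('top',d)
n=(abs(P[:,0]-.645)<.025)&(abs(P[:,1]-.116)<.04)
for a,b in ((.06,.075),(.034,.044)):
    m=n&(P[:,2]>a)&(P[:,2]<b); print(m.sum(),np.median(P[m][:,2]))
d0=np.load('pics/top0.npy'); uv,P=cloud('top',d)
for nm,(u0,u1,v0,v1) in {'batt':(366,405,200,260)}.items():
    m=(uv[:,0]>u0)&(uv[:,0]<u1)&(uv[:,1]>v0)&(uv[:,1]<v1)&(P[:,2]>.03)&(P[:,2]<.06); print(nm,cv2.minAreaRect((P[m][:,:2]*1000).astype(np.float32)))
print(env.read_time_s())
E
```

```text
0.049 -0.4086244496128091 [ 0.4059  1.1302 -1.6088] [0.6496 0.1161 0.0489]
0.047 0.1731018292685591 [-0.4718 -0.6622 -1.0271] [0.6495 0.1161 0.0469]
0.046 -0.11694879583203255 [ 0.088   0.2272 -1.3171] [0.6495 0.1161 0.0459]
0.0452 0.2804763402650988 [ 0.3921  0.0855 -0.9197] [0.6496 0.1161 0.0451]
0.0445 2.5864385688940716 [-1.3294  0.2169  1.3862] [0.6498 0.1161 0.0449]
0.03232428821632571
73 0.0687325365511614
266 0.03944893805724525
batt ((518.1198120117188, -136.10546875), (109.29280090332031, 59.5504264831543), 9.926068305969238)
37.525
```

View pics/w8.png

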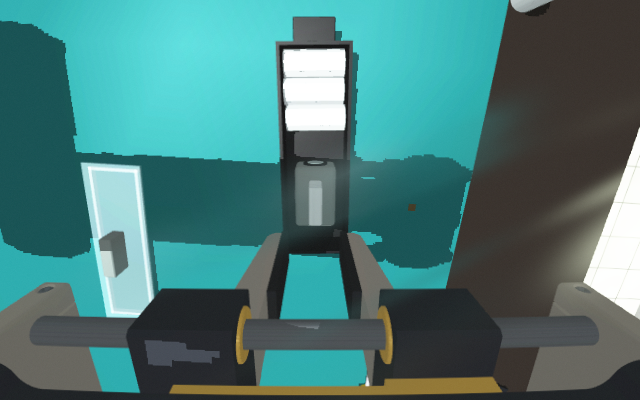

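View pics/t8z.png

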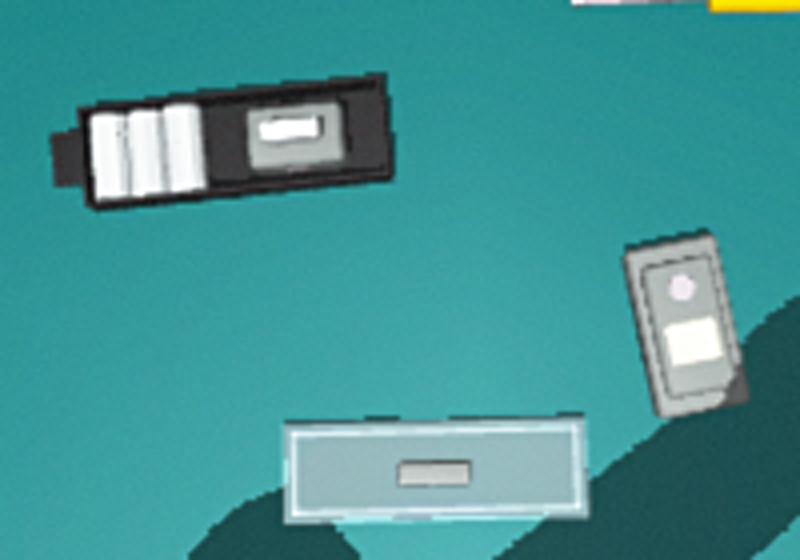

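View pics/t8.png

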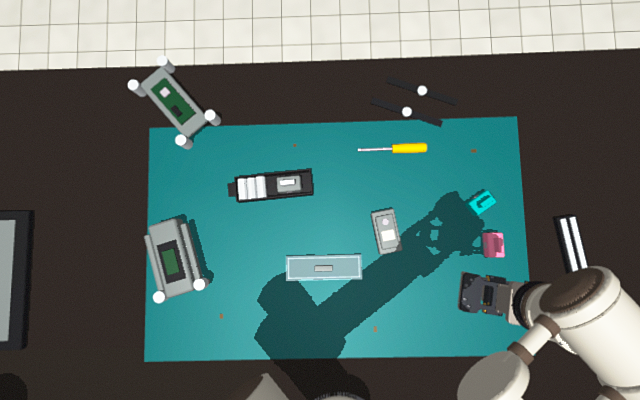

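The camera stands on the dish floor in the emptied end at (288,183), with three barrels side by side at the tab. The lid lies flat with its handle up at (324,267). The battery, screwdriver, drone and decoys are where they were, and the arm is clear, so I'm handing in.

```bash
python3 - <<'E'
from h import *
env.finish_job(); print(env.read_time_s())
E
```

```text
the job is handed in; nothing more can be done
the job is handed in; nothing more can be done
```

The job is done and handed in at about 37.5 s of the 72 s allowed.

**What I did:**
1. Gripped the dish low with its lid on and tilted it 28° down towards the tab until all three barrels had rolled there.
2. Set the dish flat again with the lid still on.
3. Lifted the lid off and laid it on the mat in front of the robot, handle up.
4. Stood the camera upright on the dish's floor in the emptied end.

**Last checks:**
- **Camera:** its body top measured 0.039 m, which fits standing on the dish floor. The fin top measured 0.069 m, about 1 mm over what it should be.
- **Barrels:** they lie side by side against the tabbed end, by eye in the pictures.
- **Lid:** it looks flat with its handle up, but my size fit to it failed: it came out at 98 x 238 mm instead of 64 x 198 because mat points got in. I relied on the pictures and on feeling it touch the mat at about the right height.
- **Bystanders:** the battery measured within about 1.5 mm of where it was. The screwdriver, drone and decoys looked unmoved, by picture only.
- **Disagreement:** the top camera read about 3 mm lower in x than the wrist camera. I used the wrist values, which matched what I felt when gripping the dish and lid.

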